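# Clamp a relief panel on the carving board with the swing clamp

## Robot

A 6-joint arm with a two-finger parallel gripper is mounted at the origin on the work surface. World frame = base frame: x ahead of the robot, y to its left, z up, the work surface at z = 0. Lengths are in m, angles in rad, forces in N, time in s.
With the tool pointing down it reaches from about 0.25 to 0.8 m from the base axis. Payload 8.5 kg.
Tool frame: the origin (TCP) lies on the centre line of the jaws, within the pads' length; the fingertips stand arm.tip_extent ahead of it and the grasp point (between the pads) lies 11 mm behind it (arm.tip_extent is the distance from the TCP to the fingertips, in m); z points along the fingers, y is the direction in which the jaws open and shut (so a half turn about z gives the same grasp; the last joint's range is limited). The gripper opens to 85 mm and grips with 20 to 120 N. Pads are 22 mm wide; open, the fingers measure 114 mm over their backs; the gripper's body (76 mm by 85 mm) begins 54 mm behind the grasp point. The pads swing forward as they close: fully open they stand 13 mm farther back than shut.
Start: joints at [1.112, 0.238, -0.013, 1.319, 0, 1.571], TCP at [0.232, 0.471, 0.205] pointing down, gripper open.
Joint ranges: [-2.66, 2.66], [-1.03, 1.9], [-1.14, 1.46], [-1.82, 2.27], [-1.45, 1.34], [-3.14, 3.14]. Speed limits (rad/s): [2.22, 2.22, 2.79, 3.14, 3.14, 3.14].

## Interface

Orientations are given as a unit quaternion [x, y, z, w].
In Python, from cell import arm gives the robot as it stands.
- The arm moves only by the tool arm_command, never from a script. Its argument "steps" is text: rows parted by semicolons, each of 5 numbers parted by spaces: the opening, from 0 (shut) to 1 (fully open), then the shift along the tool's x, y, z in mm, then the turn about the tool's z in degrees. In form: grip dx dy dz yaw; .... A call has 1 to 5 rows; each row shifts and turns the pose as measured when the row begins, along the tool's axes as they then stand; what a row does not reach is not made up. A row lasts 1/8 s, in which the tool goes at most 62.5 mm and 10.7 degrees, less where a joint would pass 70% of its speed; a pose out of reach is approached as far as the arm can. A call is refused whole if a number of a shift passes 62.5 or a number of a turn 10.7, either way. A call with a gripper value outside its range is refused whole. The fingers move at their own pace and stop on an object; "grip_force" is the grip in N (left out, the last holds). Time passes only in rows, so rows that do not move let the fingers close. It gives the time, the measured TCP pose, the force and the opening at its end, in the units of the state.
- arm.state(): the state, without advancing time (a new reading comes with each control period).
- arm.camera(name): name is "scene" or "top" or "wrist"; returns the picture (400x640x3 uint8, blue, green, red); there is no depth.
- arm.camera_info(name): a dict with "fov_y" (degrees; the focal length in pixels is half the picture's height over the tangent of half this angle, whatever the lens; pixels are square), "cx", "cy" (the principal point, pixels), "R" (3x3) and "t" (3): a world point X has camera coordinates R X + t; the wrist camera has in their place "T_tool_cam" (4x4, takes a point from camera to tool coordinates, whose origin is the TCP and whose axes are the flange's). Camera axes: x right, y down, z forward; pixel columns grow to the right and rows downward; lengths in m; the calibration is good to about 2 mm. A picture is of the moment at which its call begins: read the wrist's pose just before it. camera_info takes no time and is no camera call.
- arm.finish_job(): hands the job in, once; it reports no verdict.
The state is a dict: "time": time; "joint_pos": joint angles; "qd": joint speeds; "tau": joint torques, N m; "ee_pos": TCP position; "orientation": TCP orientation; "force": force on the tool from outside, world axes, zero at the start; "wrist_torque": the same for the moment, N m; "grip_width": finger opening in m.
Only numpy, scipy, OpenCV 4.12 (cv2) and the standard library are available. Lean on these libraries where they do the work, as an engineer would, in place of code of your own. Each camera call takes 0.05 s, during which the arm holds its last target.

## Task

The half-carved limewood panel is lying against its fences on the carving board, but the swing clamp is still open. Push the steel clamp strap round over the end of the panel until it meets its stop pin, then push the cam lever fully down so that the clamp's pad holds the panel tight. Nothing is to be picked up: the panel stays where it lies, and the mallet, gouge and wax jar are left alone.

Things in the scene. Friction and masses are not known exactly. Their poses are not given: they have to be found in the camera images.
- fixture: Plywood carving board 18 mm thick, screwed to the bench; place and heading vary. Origin: on the clamp post's axis at bench level. z up, +y from the post lengthwise to the panel, x square to it. Board spans x -95 to 95 mm, y -50 to 285 mm. Fences 20 mm high stand at the panel's +x side and +y end. Post 28 mm dia. on a 70 x 76 mm steel foot; an 8 mm stop pin beside it.
- post (a point): Centre of the cam lever's level cross pin, on the post's axis, 98 mm above the bench; axes as the carving board's (+y from the post towards the panel).
- strap (a joint): Swing of the clamp strap about the post, rad, positive anticlockwise seen from above. 0 = nose along the board's +y, over the panel's plain end, strap against its stop pin (goes no further). Starts at -2.0 to -1.0, nose roughly along +x. Stiff (about 2 N at the nose), stays where it is left.
- strap_nose (a point): Point in the strap's nose, 100 mm from the post axis, mid-width and mid-thickness, 69 mm above the bench while open; swings with the strap. Strap: flat dark steel bar 26 mm wide, 16 mm thick (61 to 77 mm above the bench while open), nose end 113 mm and tail end 36 mm from the post axis; a bolt head and screw end on the nose reach up to 89 mm.
- lever (a joint): Angle of the cam lever, rad: 0 = open, 65 degrees above level; grows as it is pushed down; 1.134 = fully down, level (end stop). Starts at 0 to 0.15. Hinged at post; it always points away from the strap's nose (opposite heading) and swings with the strap. About 2 to 5 N at the grip, stays where left. It lowers strap and pad 4 mm; the pad then presses the panel with over 8 N.
- lever_grip (a point): Point on the upper face of the lever's grip, mid-width, 75 mm along the lever from the cross pin and 10 mm above the line through the pin along the lever; 108 mm above the bench when down. Lever 100 mm long from pin to end; its last 52 mm are a black grip 26 mm wide, 14 mm thick.
- pad: Rubber pad, 18 mm dia., under the strap's nose, 100 mm from the post axis; origin at the centre of its lower face, 48.5 mm above the bench while open, 2.5 mm clear of the panel's top; it springs in up to 4 mm.
- panel: Loose limewood relief panel 120 x 180 x 28 mm, origin at the centre of its underside, z up, long side along y (the board's +y; centre 160 mm from the post); it lies on the board, so its top is 46 mm above the bench. A sunk square with a rosette lies in its middle, its ends are plain for 48 mm. It must not be shifted or lifted.
- mallet: Bystander: round wooden carver's mallet standing on its head, 86 mm dia., 238 mm tall, origin at the centre of its foot; beyond the lever's side of the board.
- gouge: Bystander: gouge lying on the bench beyond the board's +x edge, 240 mm long, 26 mm thick, dark wooden handle; origin under its middle, x along the blade.
- wax: Bystander: low amber glass wax jar with metal cap, 60 mm dia., 48 mm high, on the bench beyond the board's +x edge, origin at the centre of its underside.
There are look-alikes about, which are no part of the job. Of the things like the panel, leave any that is pink or turquoise; of the rest the smaller one is meant.

How it is judged:
On the way, in this order (a step that is already met when the one before it is completed fails the run):
1. the strap is swung over the panel's end, to its stop, with the lever still up (value of joint strap above -0.12 rad and value of joint lever below 0.45 rad), for 0.2 s.
2. the cam lever is pushed fully down (value of joint lever above 1.05 rad), for 0.2 s.
At the end, for the whole second after the job is handed in: The strap stands over the panel's end within 7 degrees of its stop, the lever is within 5 degrees of fully down, the pad presses the panel with more than 5 N, and the panel is at rest less than 6 mm from where it lay (value of joint strap above -0.12 rad and value of joint lever above 1.05 rad and contact force between pad and panel above 5 N and distance of panel from where it was at the start of the episode below 0.006 m and linear speed of panel below 0.02 m/s); the robot touches nothing.
It fails at once if the panel is shifted by more than 10 mm or lifted (distance of panel from where it was at the start of the episode above 0.01 m or height (world z) of panel above 0.024 m).
It fails at once if the mallet is moved by more than 20 mm, lifted or knocked over (distance of mallet from where it was at the start of the episode above 0.02 m or angle between mallet's own z axis and vertical above 0.35 rad).
It fails at once if the gouge is moved by more than 20 mm, lifted or knocked over (distance of gouge from where it was at the start of the episode above 0.02 m or angle between gouge's own z axis and vertical above 0.35 rad).
It fails at once if the wax is moved by more than 20 mm, lifted or knocked over (distance of wax from where it was at the start of the episode above 0.02 m or angle between wax's own z axis and vertical above 0.35 rad).
It also fails if it takes over 51 s, if anything falls off the work surface, if the arm or the gripper's body presses on something with over 40 N, if the wrist force passes 120 N, or if a joint passes its speed limit or range.

## Working session

There is one attempt and no reset: what is moved stays moved. The work goes in short steps, Python scripts to look and compute and a tool call to move; the robot and the scene stay as the last step left them, time stands still between calls to the robot, and variables do not carry over. Pictures are saved under pics/ and viewed, and the job is handed in when it is done.

Besides the shell and the picture viewer there is one more tool, called after "Call:" as name(argument=value, ...), one argument or row to a line, values as JSON. arm_command: Moves the arm, as the interface text tells. Its arguments: {"type":"object","properties":{"steps":{"type":"string"},"grip_force":{"type":"number"}},"required":["steps"]}

```bash
ls; mkdir -p pics
python3 - <<'E'
from cell import arm
import cv2
s=arm.state();print({k:s[k] for k in('time','ee_pos','orientation','force','grip_width')},arm.tip_extent)
for n in('scene','top','wrist'):
    cv2.imwrite(f'pics/{n}0.png',arm.camera(n)); print(n,arm.camera_info(n))
E
```

```text
pics
{'time': 0.0, 'ee_pos': array([0.23231592, 0.47026102, 0.20437369]), 'orientation': array([ 2.27414762e-01,  9.73797699e-01, -7.36089534e-04, -1.59696346e-04]), 'force': array([ 0.27257615,  0.26351559, -0.46680602]), 'grip_width': 0.08607129480475109} 0.008
scene {'fov_y': 43.129697444698024, 'cx': 316.84920071498874, 'cy': 200.34429331887168, 'R': array([[ 0.52968975,  0.84816516, -0.00668004],
       [ 0.54596739, -0.34696946, -0.76258233],
       [-0.64911353,  0.40028496, -0.64685669]]), 't': array([-0.33760701, -0.18551133,  1.96556892])}
top {'fov_y': 55.85089206131609, 'cx': 312.17872074772373, 'cy': 202.1197797497928, 'R': array([[-0.00581668, -0.9999753 , -0.0039458 ],
       [-0.98710612,  0.00637293, -0.15994031],
       [ 0.1599615 ,  0.0029646 , -0.9871188 ]]), 't': array([0.0868253 , 0.52948344, 1.10356232])}
wrist {'fov_y': 67.52695643395047, 'cx': 324.4223126887594, 'cy': 199.09433777050432, 'T_tool_cam': array([[-6.73917329e-04, -9.44708369e-01, -3.27911030e-01,
         8.40683950e-02],
       [ 9.99999511e-01, -8.73768377e-04,  4.62135410e-04,
        -3.00697356e-04],
       [-7.23101478e-04, -3.27910558e-01,  9.44708496e-01,
        -1.69751523e-01],
       [ 0.00000000e+00,  0.00000000e+00,  0.00000000e+00,
         1.00000000e+00]])}
```

View pics/scene0.png

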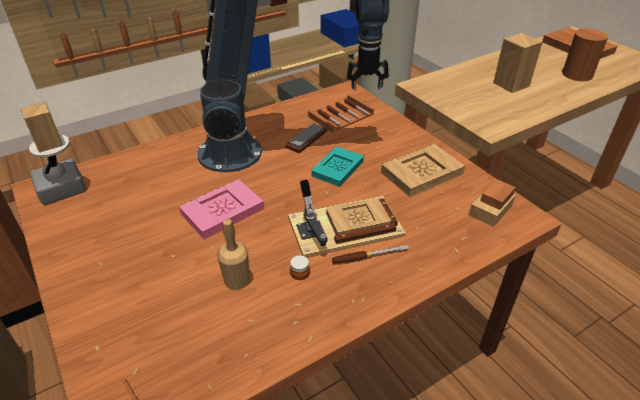

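View pics/top0.png

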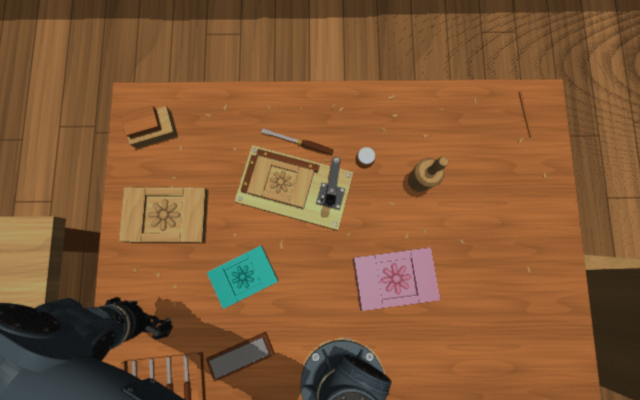

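View pics/wrist0.png

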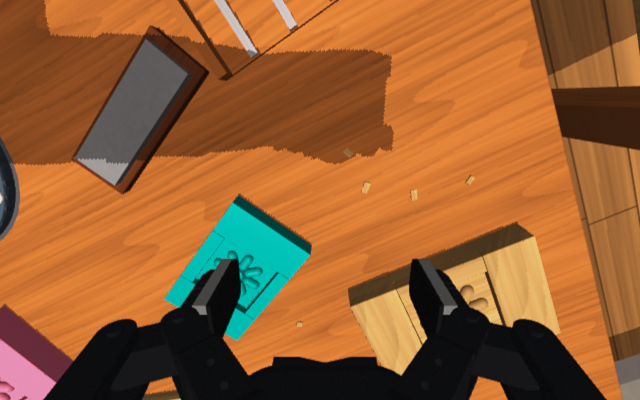

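Panel candidates in the top view are the small limewood panel on the board (280,180), a larger limewood one (163,214), turquoise (242,276) and pink (397,278). I choose the one on the board with the clamp, since it is limewood and the smaller of the two. I'll check that with a close crop.

Run:
```python
import cv2,numpy as np
t=cv2.imread('pics/top0.png');cv2.imwrite('pics/topc.png',cv2.resize(t[120:240,225:385],None,fx=5,fy=5,interpolation=cv2.INTER_CUBIC))
t=cv2.imread('pics/scene0.png');cv2.imwrite('pics/scenec.png',cv2.resize(t[165:285,270:430],None,fx=5,fy=5,interpolation=cv2.INTER_CUBIC))
```

```text
(no output)
```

View pics/topc.png

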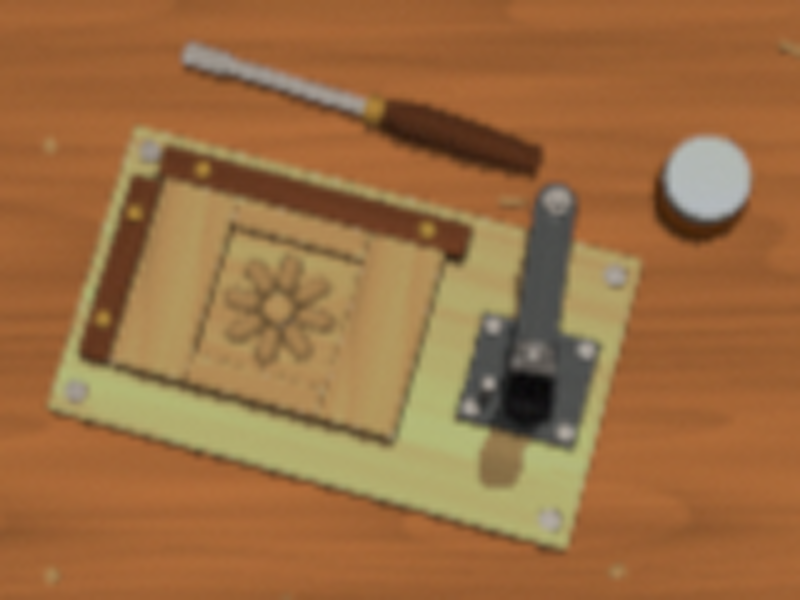

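View pics/scenec.png

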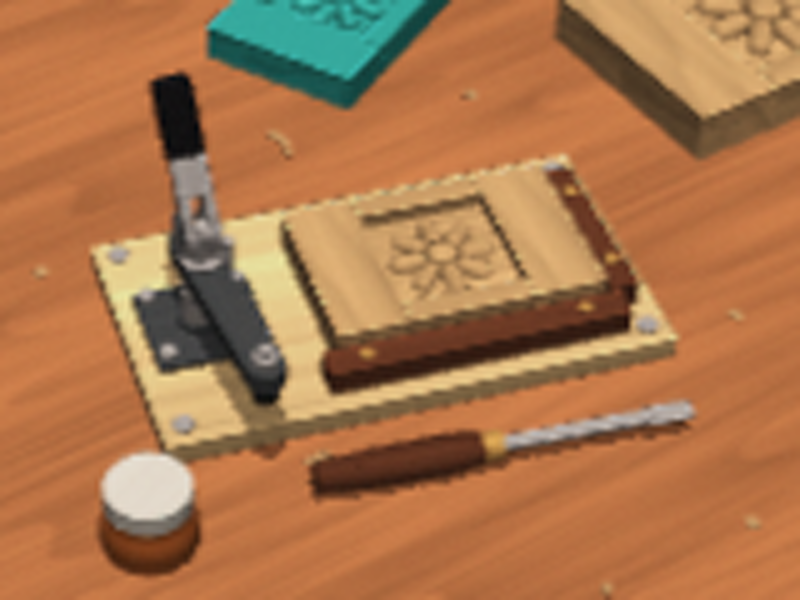

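The crop confirms it: the panel lies within the dark fences, and the strap's nose is at crop (558,200), by the gouge handle. Next I'll get the board pose from its corners and the nose.

```bash
cat > h.py <<'E'
import numpy as np
from cell import arm
from scipy.spatial.transform import Rotation as Ro
def ray(n,uv,z):
    c=arm.camera_info(n); f=200/np.tan(np.radians(c['fov_y'])/2)
    if n=='wrist':
        s=arm.state();T=c['T_tool_cam'];Rt=Ro.from_quat(s['orientation']).as_matrix()
        R=Rt@T[:3,:3];o=Rt@T[:3,3]+s['ee_pos']
    else: R=np.array(c['R']).T;o=-R@c['t']
    d=R@np.array([(uv[0]-c['cx'])/f,(uv[1]-c['cy'])/f,1]); return o+d*(z-o[2])/d[2]
def proj(n,X):
    c=arm.camera_info(n); f=200/np.tan(np.radians(c['fov_y'])/2)
    p=np.array(c['R'])@X+c['t']; return p[:2]/p[2]*f+[c['cx'],c['cy']]
E
python3 - <<'E'
from h import *
import cv2
def both(n,px,off):
    P=np.array([ray(n,np.array(p)/5+off,.018)[:2] for p in px])
    L=np.array([[95,285],[95,-50],[-95,-50],[-95,285]])/1000
    a=P-P.mean(0);b=L-L.mean(0)
    th=np.arctan2((b[:,0]*a[:,1]-b[:,1]*a[:,0]).sum(),(a*b).sum())
    R=np.array([[np.cos(th),-np.sin(th)],[np.sin(th),np.cos(th)]]);o=P.mean(0)-R@L.mean(0)
    print(n,'th',np.degrees(th),'post',o,'res mm',1000*np.abs(P-(L@R.T+o)).max());return th,R,o
for n,px,off,nose in(('top',[(140,128),(640,260),(565,550),(50,408)],(225,120),(558,200)),
  ('scene',[(675,338),(165,448),(92,245),(570,155)],(270,165),(265,355))):
    th,R,o=both(n,px,np.array(off))
    N=ray(n,np.array(nose)/5+off,.087); v=R.T@(N[:2]-o)
    print(N,'local',v,np.linalg.norm(v),'strap',np.arctan2(-v[0],v[1]))
for n,uv,z in (('top',(366,155),.048),('top',(330,148),.02),('top',(262,131),.02),('top',(424,180),.1)):print(uv,ray(n,uv,z))
s=arm.state();print(Ro.from_quat(s['orientation']).as_matrix())
E
```

```text
top th -15.747269384651672 post [0.55079986 0.02546456] res mm 3.1958844482181252
[0.64919922 0.01011709 0.087     ] local [0.09887147 0.01193361] 0.0995890524090202 strap -1.450679196287862
scene th -16.23517041688416 post [0.55609242 0.02719665] res mm 2.6071745411599956
[0.65854545 0.00874453 0.087     ] local [0.10352629 0.01092758] 0.10410141958308008 strap -1.4656320574228388
(366, 155) [ 0.67533523 -0.08331896  0.048     ]
(330, 148) [0.70725887 0.02609723 0.02      ]
(262, 131) [0.76518487 0.24280527 0.02      ]
(424, 180) [ 0.58381217 -0.24222067  0.1       ]
[[-8.96577527e-01  4.42886506e-01 -5.29128924e-04]
 [ 4.42886822e-01  8.96576912e-01 -1.05070219e-03]
 [ 9.06295497e-06 -1.17638020e-03 -9.99999308e-01]]
```

```bash
cat >> h.py <<'E'
POST=np.array([.5535,.0263]);TH=np.radians(-16.0)
EX=np.array([np.cos(TH),np.sin(TH)]);EY=np.array([-np.sin(TH),np.cos(TH)])
def loc(x,y): return POST+x*EX/1000+y*EY/1000
def strapxy(q,along,behind): # tool pos for strap angle q, mm
    h=TH+np.pi/2+q; u=np.array([np.cos(h),np.sin(h)]); p=np.array([-u[1],u[0]])
    return POST+(along*u-behind*p)/1000, np.degrees(h)+90
def cur():
    s=arm.state();R=Ro.from_quat(s['orientation']).as_matrix()
    return s,s['ee_pos'],np.degrees(np.arctan2(R[1,0],R[0,0]))
def plan(ways,n=None):
    """ways: list of (x,y,z,heading deg)"""
    s,p,h=cur();print('t',s['time'],'p',p.round(4),'h',round(h,1),'F',s['force'].round(1)); p=p.copy()
    for w in ways:
        d=np.array(w[:3])-p; dh=(w[3]-h+180)%360-180
        k=n or max(1,int(np.ceil(max(np.linalg.norm(d)/.055,abs(dh)/10.3))))
        for i in range(k):
            hr=np.radians(h); X=np.array([np.cos(hr),np.sin(hr)]);Y=np.array([np.sin(hr),-np.cos(hr)])
            st=d/k*1000; print('%.0f %.0f %.0f %.1f'%(st[:2]@X,st[:2]@Y,-st[2],-dh/k),end='; ')
            p=p+d/k;h+=dh/k
        print()
E
python3 - <<'E'
from h import *
xy,h=strapxy(-1.456,95,38);print(xy,h)
plan([(.42,.245,.25,115),(*xy,.2,h)])
E
```

```text
[ 0.640997   -0.02674031] 80.57734502895214
t 0.15 p [0.2323 0.4704 0.2045] h 153.7 F [-0.2  0.5 -0.6]
-45 -20 -8 6.5; -47 -15 -8 6.5; -48 -9 -8 6.5; -49 -4 -8 6.5; -49 2 -8 6.5; -48 7 -8 6.5; 
-49 12 7 4.9; -47 16 7 4.9; -46 20 7 4.9; -44 24 7 4.9; -42 28 7 4.9; -39 31 7 4.9; -36 35 7 4.9;
```

Call:
arm_command(
  steps="0 -45 -20 -8 6.5; 0 -47 -15 -8 6.5; 0 -48 -9 -8 6.5; 0 -49 -4 -8 6.5; 0 -49 2 -8 6.5",
)

```text
time: 0.78
ee_pos: [0.3906, 0.2776, 0.2437]
orientation: [0.495, 0.869, -0.002, -0.0]
force: [0.4, 0.1, 0.2]
grip_width: -0.0001
```

Run:
```python
from h import *
xy,h=strapxy(-1.456,95,38)
plan([(*xy,.2,h)])
```

```text
t 0.775 p [0.3906 0.2776 0.2437] h 120.6 F [0.4 0.1 0.2]
-49 8 5 5.0; -48 12 5 5.0; -47 16 5 5.0; -45 20 5 5.0; -43 24 5 5.0; -41 27 5 5.0; -38 31 5 5.0; -36 34 5 5.0;
```

Call:
arm_command(
  steps="0 -49 8 2 5; 0 -48 12 2 5; 0 -47 16 3 5; 0 -45 20 4 5; 0 -43 24 4 5",
)

```text
time: 1.4
ee_pos: [0.5517, 0.0792, 0.229]
orientation: [0.677, 0.736, -0.001, 0.0]
force: [1.5, 0.7, -0.2]
grip_width: -0.0003
```

Run:
```python
from h import *
xy,h=strapxy(-1.456,95,38)
plan([(*xy,.2,h)])
```

```text
t 1.4 p [0.5517 0.0792 0.229 ] h 94.7 F [ 1.5  0.7 -0.2]
-38 27 10 4.7; -35 30 10 4.7; -33 33 10 4.7;
```

Call:
arm_command(
  steps="0 -38 27 0 4.7; 0 -35 30 0 4.7; 0 -33 33 5 4.7; 0 0 0 0 0; 0 0 0 0 0",
)

```text
time: 2.02
ee_pos: [0.6448, -0.0344, 0.2207]
orientation: [0.767, 0.642, -0.003, -0.001]
force: [0.4, 0.6, 0.1]
grip_width: -0.0002
```

Run:
```python
from h import *
import cv2
xy,h=strapxy(-1.456,95,38)
plan([(*xy,.15,h)])
cv2.imwrite('pics/w1.png',arm.camera('wrist'))
```

```text
t 2.025 p [ 0.6448 -0.0344  0.2207] h 79.9 F [0.4 0.6 0.1]
3 -3 35 -0.4; 3 -3 35 -0.4;
```

View pics/w1.png

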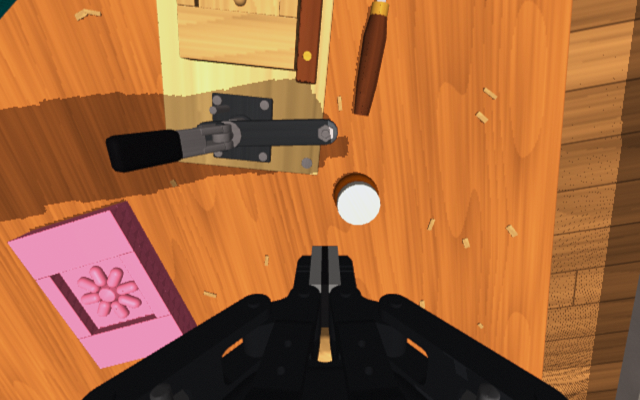

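Run:
```python
from h import *
print('nose',ray('wrist',(327,131),.087),'wax',ray('wrist',(358,204),.048))
print('foot bolts',[ray('wrist',p,.03).round(4) for p in ((217,100),(264,104),(263,156))])
for p in ((307,163),):print('board screw',ray('wrist',p,.018))
N=ray('wrist',(327,131),.087)[:2]-POST;print(np.linalg.norm(N),np.degrees(np.arctan2(N[1],N[0])))
# fingertip pixel
c=arm.camera_info('wrist');T=np.linalg.inv(c['T_tool_cam']);f=200/np.tan(np.radians(c['fov_y'])/2)
for q in ([0,0,.008],[.011,0,.008],[.011,.015,.008]):
  P=T@np.array([*q,1]);print(q,P[:2]/P[2]*f+[c['cx'],c['cy']])
```

```text
nose [0.65592901 0.01489185 0.087     ] wax [ 0.67731646 -0.0820075   0.048     ]
foot bolts [array([0.5371, 0.0649, 0.03  ]), array([0.5891, 0.0512, 0.03  ]), array([ 0.5733, -0.0072,  0.03  ])]
board screw [ 0.6230222  -0.02749526  0.018     ]
0.10306235146030747 -6.355192861355932
[0, 0, 0.008] [323.7464424  231.82501009]
[0.011, 0, 0.008] [323.72224873 216.23418267]
[0.011, 0.015, 0.008] [347.10574755 216.21634664]
```

```bash
sed -i 's/POST=np.array(.*);TH/POST=np.array([.5548,.0280]);TH/' h.py
python3 - <<'E'
from h import *
xy,h=strapxy(-1.43,95,42)
plan([(*xy,.15,h),(*xy,.068,h)])
E
```

```text
t 2.075 p [ 0.6447 -0.0343  0.2206] h 79.9 F [-0.  -0.3 -0.4]
4 -1 35 -1.1; 4 -1 35 -1.1; 
0 -0 41 -0.0; 0 -0 41 -0.0;
```

Call:
arm_command(
  steps="0 2 -1 35 -1; 0 2 -1 35 -1; 0 2 0 40 0; 0 0 0 40 0; 0 0 0 0 0",
)

```text
time: 2.7
ee_pos: [0.6412, -0.0227, 0.0703]
orientation: [0.752, 0.659, -0.001, 0.0]
force: [-0.5, 0.6, 0.8]
grip_width: -0.0001
```

Run:
```python
from h import *
import cv2
xy,h=strapxy(-1.43,95,42)
plan([(*xy,.068,h)])
t=arm.camera('scene')
s,p,_=cur()
print('tip px', proj('scene',p-[0,0,.008]),proj('scene',p),[5*(proj('scene',p-[0,0,.008])-[270,165])])
cv2.imwrite('pics/s2.png',cv2.resize(t[165:285,270:430],None,fx=5,fy=5,interpolation=cv2.INTER_CUBIC))
cv2.imwrite('pics/w2.png',arm.camera('wrist'))
```

```text
t 2.7 p [ 0.6412 -0.0227  0.0703] h 82.5 F [-0.5  0.6  0.8]
-4 2 2 0.4; 
tip px [311.13640102 242.28783844] [311.09847124 240.36463722] [array([205.68200512, 386.43919219])]
```

View pics/s2.png

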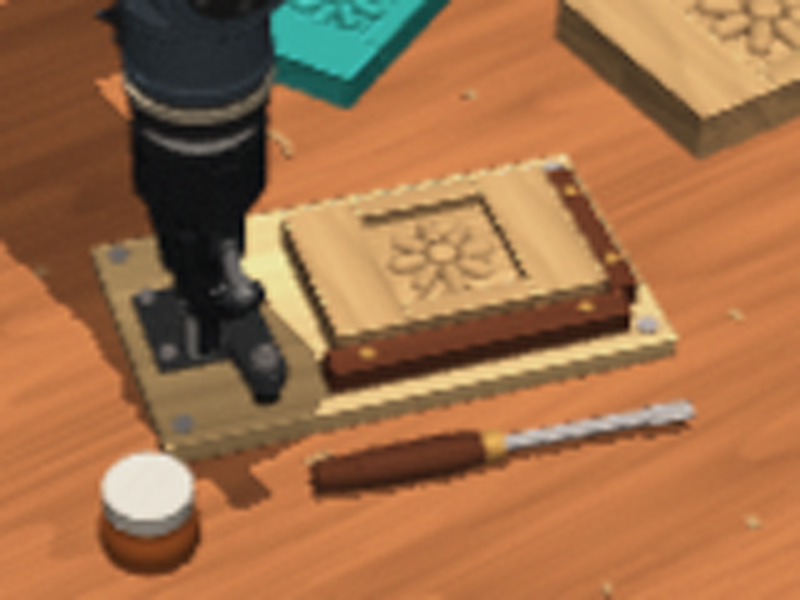

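View pics/w2.png

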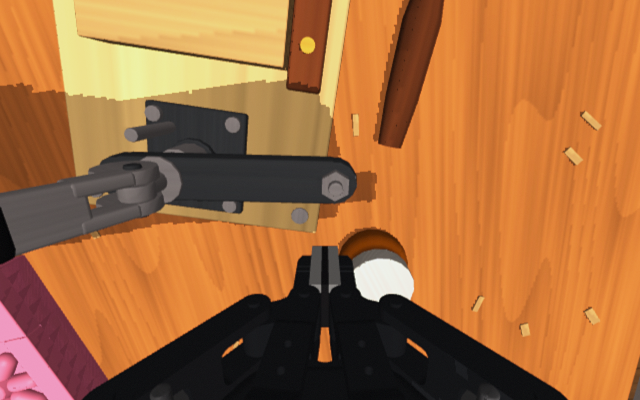

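Run:
```python
from h import *
import cv2
s,p,h=cur()
t=arm.camera('scene');a=t[205:255,295:335];b=cv2.imread('pics/scene0.png')[205:255,295:335]
cv2.imwrite('pics/s3.png',np.hstack([cv2.resize(np.clip(i.astype(float)*2,0,255).astype('uint8'),None,fx=10,fy=10,interpolation=cv2.INTER_CUBIC) for i in(a,b)]))
for z in (0,.01,.02,.03):print(z,(proj('scene',p+[0,0,-.008+z])-[295,205])*10)
c=arm.camera_info('wrist');T=np.linalg.inv(c['T_tool_cam']);f=200/np.tan(np.radians(c['fov_y'])/2)
for x in(-.011,0,.011):
 for z in (.008,-.005,-.015):
  P=T@np.array([x,0,z,1]);print(x,z,(P[:2]/P[2]*f+[c['cx'],c['cy']])[1].round(),'8mm half=',.008*f/P[2])
```

```text
0 [162.55694499 372.42225062]
0.01 [162.08699226 348.32893618]
0.02 [161.61293914 324.02540535]
0.03 [161.13473174 299.50889483]
-0.011 0.008 247.0 8mm half= 12.021068678845255
-0.011 -0.005 257.0 8mm half= 12.811566459722306
-0.011 -0.015 265.0 8mm half= 13.494156532909964
0 0.008 232.0 8mm half= 12.242351983438024
0 -0.005 241.0 8mm half= 13.063214173557679
0 -0.015 249.0 8mm half= 13.773626243934421
0.011 0.008 216.0 8mm half= 12.47193481202016
0.011 -0.005 224.0 8mm half= 13.32494580165393
0.011 -0.015 232.0 8mm half= 14.06491663908599
```

View pics/s3.png

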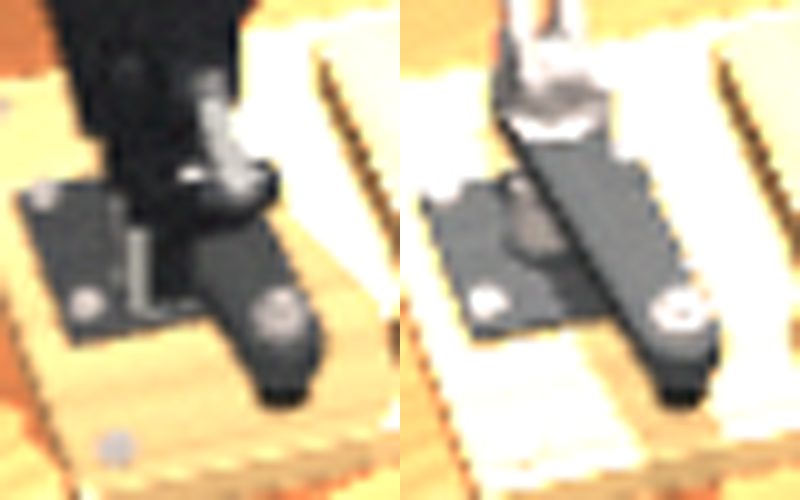

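Run:
```python
from h import *
s,p,h=cur();print(p,h,s['grip_width'],s['joint_pos'])
for z in(.055,.065,.075,.085,.095):
  print(z,ray('scene',(295+15,205+30.5),z)[:2].round(4),ray('wrist',(325,246),z)[:2].round(4))
for n,uv,z in(('wrist',(335,187),.089),('scene',(295+28,205+31),.087)):print(n,ray(n,uv,z))
```

```text
[ 0.64476793 -0.02334264  0.07462777] 82.40749922664384 0.00021368996369047443 [-0.03514724  0.50072051  0.04829413  1.11172243 -0.00201464  1.6681519 ]
0.055 [ 0.608  -0.0057] [ 0.6435 -0.0399]
0.065 [ 0.6169 -0.0109] [ 0.6442 -0.0346]
0.075 [ 0.6257 -0.0161] [ 0.6448 -0.0293]
0.085 [ 0.6346 -0.0214] [ 0.6454 -0.024 ]
0.095 [ 0.6434 -0.0266] [ 0.646  -0.0187]
wrist [0.65573263 0.01283979 0.089     ]
scene [0.65854545 0.00874453 0.087     ]
```

Call:
arm_command(
  steps="0 -4 2 14 0; 0 0 0 4 0; 0 0 0 0 0",
)

```text
time: 3.22
ee_pos: [0.6486, -0.028, 0.059]
orientation: [0.752, 0.659, 0.004, 0.005]
force: [0.2, -0.5, 0.9]
grip_width: -0.0003
```

Run:
```python
from h import *
import cv2
s,p,h=cur();print(p,h)
t=arm.camera('scene');w=arm.camera('wrist')
a=t[205:255,295:335]
for z in (0,.01,.02,.03):print(z,(proj('scene',p+[0,0,-.008+z])-[295,205])*10)
f=lambda i,k:cv2.resize(np.clip(i.astype(float)*2,0,255).astype('uint8'),None,fx=k,fy=k,interpolation=cv2.INTER_CUBIC)
cv2.imwrite('pics/s4.png',np.hstack([f(a,10),f(w[170:295,275:375],4)]))
print(arm.state()['ee_pos'])
```

```text
[ 0.64856457 -0.02801025  0.05903003] 82.41000102404901
0 [157.21658104 423.57892042]
0.01 [156.72497293 399.78240342]
0.02 [156.22908896 375.77891125]
0.03 [155.72887309 351.56573178]
[ 0.64856287 -0.02796341  0.05917346]
```

View pics/s4.png

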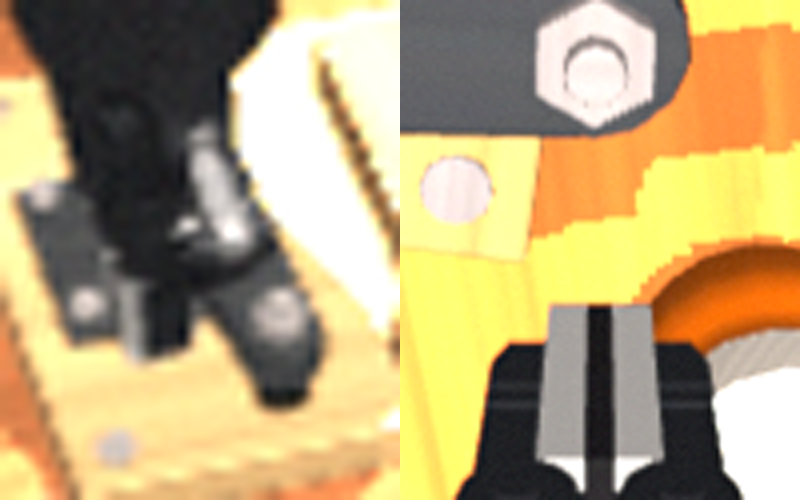

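Call:
arm_command(
  steps="0 7 6 0 0; 0 7 0 0 0; 0 0 0 0 0",
)

```text
time: 3.7
ee_pos: [0.6574, -0.0137, 0.0596]
orientation: [0.752, 0.659, 0.004, 0.005]
force: [0.1, 0.4, 0.0]
grip_width: 0.0002
```

```bash
cat >> h.py <<'E'
def snap(name,box=(205,255,295,335),wb=(170,295,275,375),g=1.7):
    import cv2
    s,p,h=cur();print('p',p.round(4),'h',round(h,1),'F',s['force'].round(1),'t',s['time'])
    w=arm.camera('wrist');t=arm.camera('scene')
    f=lambda i,k:cv2.resize(np.clip(i.astype(float)*g,0,255).astype('uint8'),k,interpolation=cv2.INTER_CUBIC)
    cv2.imwrite(name,np.hstack([f(t[box[0]:box[1],box[2]:box[3]],(400,500)),f(w[wb[0]:wb[1],wb[2]:wb[3]],(400,500))]))
E
python3 -c "
from h import *
snap('pics/s5.png')
s,p,h=cur();print(p,(proj('scene',p-[0,0,.008])-[295,205])*10)"
```

```text
p [ 0.6574 -0.0137  0.0596] h 82.4 F [0.1 0.4 0. ] t 3.7
[ 0.65722258 -0.0142055   0.05961573] [212.16136107 422.00823558]
```

View pics/s5.png

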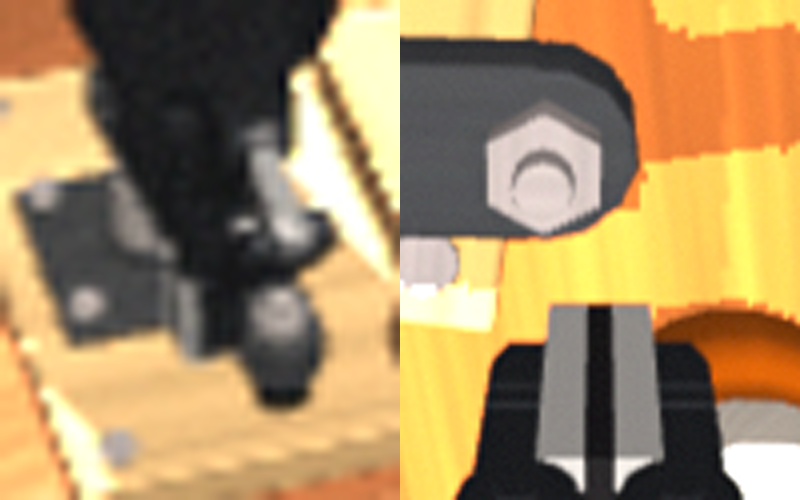

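Call:
arm_command(
  steps="0 4 -10 0 0; 0 4 0 0 0; 0 4 0 0 0; 0 0 0 0 0",
)

```text
time: 4.3
ee_pos: [0.6478, -0.0003, 0.0596]
orientation: [0.752, 0.659, 0.004, 0.005]
force: [0.3, -1.4, -0.6]
grip_width: 0.0001
```

```bash
python3 -c "
from h import *
snap('pics/s6.png')
s,p,h=cur();print(p,(proj('scene',p-[0,0,.008])-[295,205])*10)"
```

```text
p [ 6.478e-01 -3.000e-04  5.960e-02] h 82.4 F [ 0.3 -1.4 -0.6] t 4.3
[ 6.47818895e-01 -4.94049985e-04  5.95673795e-02] [234.47029385 385.41158844]
```

View pics/s6.png

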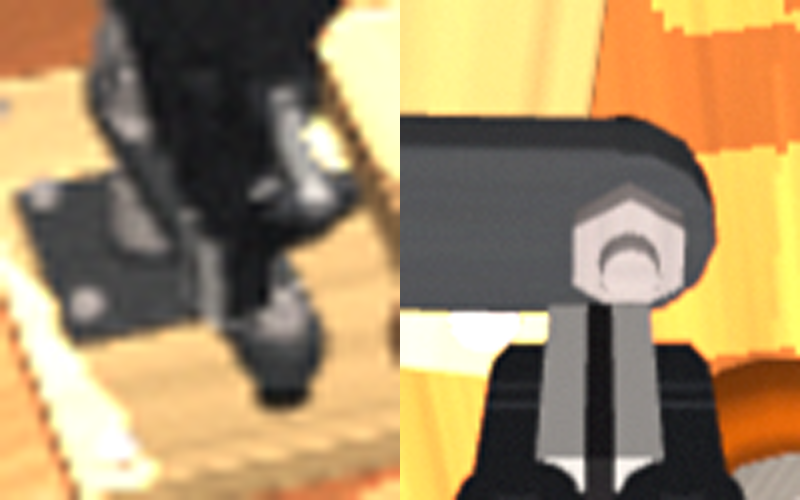

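Call:
arm_command(
  steps="0 5 0 0 0; 0 5 0 0 0; 0 5 0 0 0; 0 0 0 0 0",
)

```text
time: 4.9
ee_pos: [0.6499, 0.0149, 0.0595]
orientation: [0.753, 0.658, 0.003, 0.005]
force: [-1.7, -0.9, 0.0]
grip_width: -0.0001
```

```bash
python3 -c "
from h import *
snap('pics/s7.png',wb=(90,290,240,400))
s,p,h=cur();print(p,(proj('scene',p-[0,0,.008])-[295,205])*10)"
```

```text
p [0.6499 0.0149 0.0595] h 82.3 F [-1.7 -0.9  0. ] t 4.9
[0.64990702 0.01469262 0.0594651 ] [281.10191521 370.52636715]
```

View pics/s7.png

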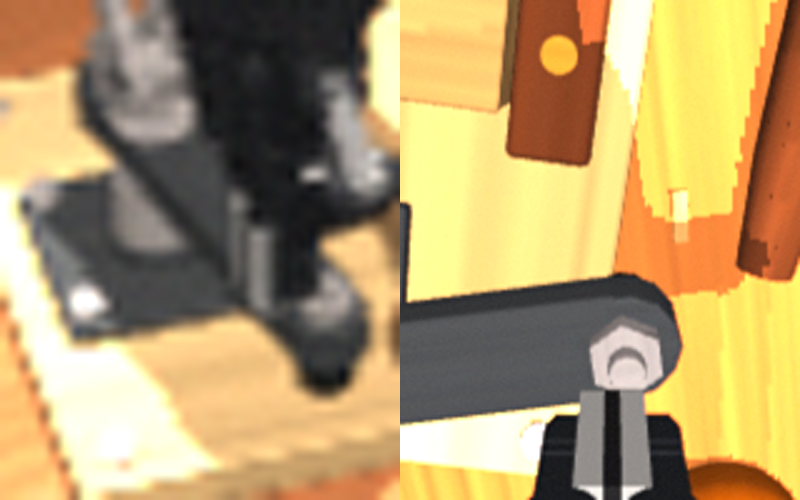

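Call:
arm_command(
  steps="0 -10 -6 0 0; 0 -10 0 0 0; 0 0 0 9 0; 0 0 0 8 0; 0 0 0 0 0",
)

```text
time: 5.62
ee_pos: [0.6406, -0.0062, 0.0408]
orientation: [0.753, 0.658, 0.004, 0.005]
force: [0.1, 0.7, -0.7]
grip_width: 0.0
```

```bash
python3 -c "
from h import *
snap('pics/s8.png',wb=(90,290,240,400))
s,p,h=cur();print(p,(proj('scene',p-[0,0,.008])-[295,205])*10)"
```

```text
p [ 0.6406 -0.0062  0.0408] h 82.3 F [ 0.1  0.7 -0.7] t 5.625
[ 0.64110821 -0.00609296  0.04160357] [207.17534532 421.26173554]
```

View pics/s8.png

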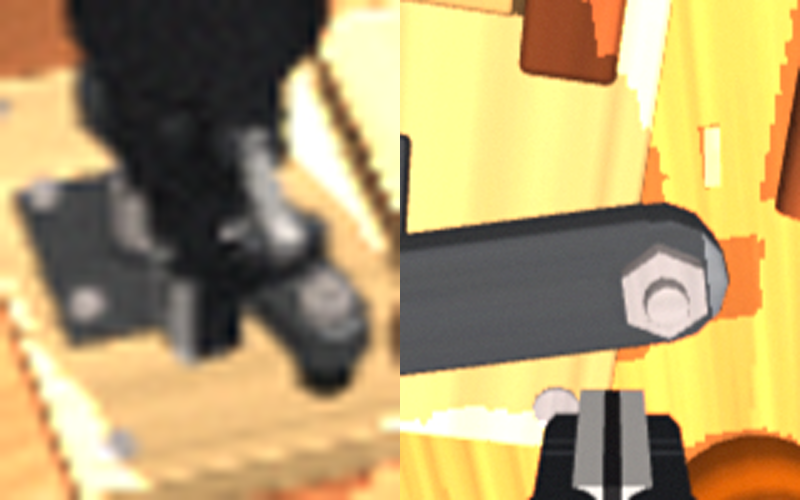

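Call:
arm_command(
  steps="0 6 0 0 0; 0 6 0 0 0; 0 6 0 0 0; 0 6 0 0 0; 0 6 0 0 0",
)

```text
time: 6.35
ee_pos: [0.6453, 0.0254, 0.0419]
orientation: [0.753, 0.658, 0.004, 0.006]
force: [-1.3, -1.4, -0.2]
grip_width: -0.0001
```

```bash
python3 -c "
from h import *
snap('pics/s9.png',wb=(90,290,240,400))
N=ray('wrist',(240+265/2.5,90+250/2.5),.087)
"
```

```text
p [0.6453 0.0254 0.0419] h 82.3 F [-1.3 -1.4 -0.2] t 6.35
```

View pics/s9.png

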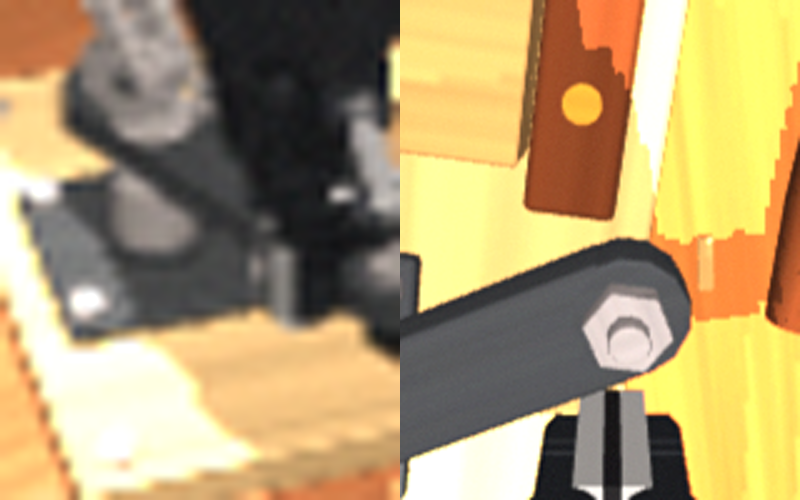

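```bash
cat >> h.py <<'E'
def nose(uv):
    N=ray('wrist',uv,.087)[:2]-POST; hd=np.arctan2(N[1],N[0]); q=hd-TH-np.pi/2
    s,p,h=cur(); u=N/np.linalg.norm(N); d=p[:2]-POST
    print('r',np.linalg.norm(N).round(4),'q',q.round(3),'along',(d@u*1000).round(1),'behind',(-(u[0]*d[1]-u[1]*d[0])*1000).round(1)); return q
E
python3 -c "
from h import *
q=nose((240+230/2.5,90+338/2.5))
W=[]
for k in (.25,.5):
  xy,h=strapxy(q+k,88,15); W.append((*xy,.042,h))
plan(W)
"
```

```text
r 0.1011 q -1.035 along 87.2 behind 25.1
t 6.45 p [0.6455 0.0259 0.042 ] h 82.3 F [-0.1  0.3  0.2]
8 -3 -0 -9.2; 8 -1 -0 -9.2; 8 -0 -0 -9.2; 8 1 -0 -9.2; 
11 0 0 -7.2; 11 2 0 -7.2;
```

```bash
python3 -c "
from h import *
q=-1.035
W=[]
for k in (.25,.5):
  xy,h=strapxy(q+k,88,24); W.append((*xy,.042,h))
plan(W)
"
```

```text
t 6.45 p [0.6455 0.0259 0.042 ] h 82.3 F [-0.1  0.3  0.2]
6 -1 -0 -9.2; 6 -0 -0 -9.2; 6 1 -0 -9.2; 6 2 -0 -9.2; 
11 2 0 -7.2; 11 3 0 -7.2;
```

Call:
arm_command(
  steps="0 6 -1 0 -9; 0 6 0 0 -9; 0 7 1 0 -9; 0 8 2 0 -9; 0 9 2 0 -7",
)

```text
time: 7.08
ee_pos: [0.6439, 0.0621, 0.0423]
orientation: [0.449, 0.893, 0.002, 0.009]
force: [0.4, -1.4, 0.4]
grip_width: 0.0001
```

```bash
python3 -c "
from h import *
snap('pics/s10.png',box=(190,260,290,350),wb=(0,400,160,480))
"
```

```text
p [0.6439 0.0621 0.0423] h 126.6 F [ 0.4 -1.4  0.4] t 7.075
```

View pics/s10.png

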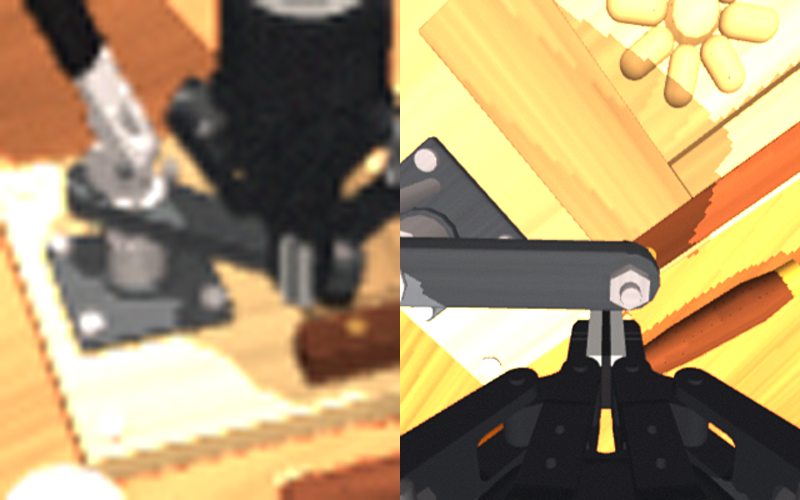

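```bash
python3 -c "
from h import *
q=nose((344,234))
W=[]
for k in (.25,.5):
  xy,h=strapxy(q+k,88,24); W.append((*xy,.043,h))
plan(W)
"
```

```text
r 0.1006 q -0.66 along 92.2 behind 24.3
t 7.175 p [0.6436 0.0628 0.0423] h 126.5 F [0.  0.1 1.5]
11 -0 -0 -7.0; 11 1 -0 -7.0; 
11 2 -0 -7.2; 11 3 -0 -7.2;
```

Call:
arm_command(
  steps="0 10 0 0 -7; 0 10 1 0 -7; 0 10 2 0 -7; 0 10 3 0 -7",
)

```text
time: 7.68
ee_pos: [0.6218, 0.0945, 0.0428]
orientation: [0.221, 0.975, 0.002, 0.012]
force: [1.2, -1.5, -0.6]
grip_width: 0.0001
```

```bash
python3 -c "
from h import *
snap('pics/s11.png',box=(190,260,290,350),wb=(0,400,160,480))
"
```

```text
p [0.6218 0.0945 0.0428] h 154.4 F [ 1.2 -1.5 -0.6] t 7.675
```

View pics/s11.png

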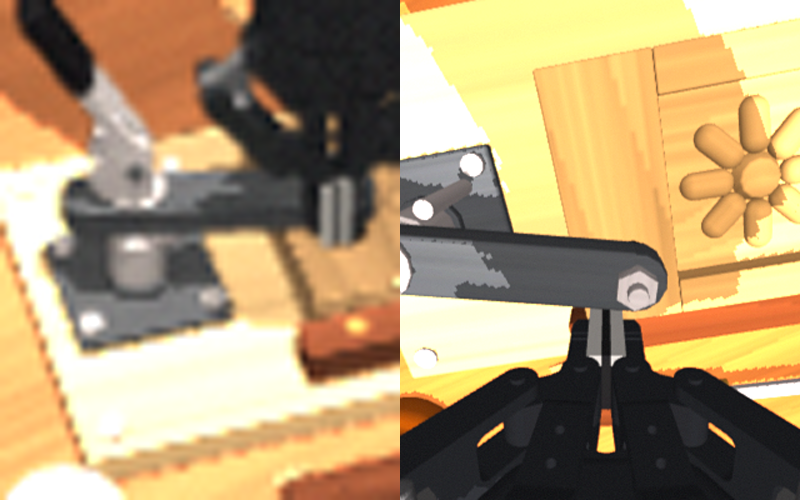

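```bash
python3 -c "
from h import *
q=nose((160+238/1.25,293/1.25))
W=[]
for k in (q*.5,-.07):
  xy,h=strapxy(k,90,24); W.append((*xy,.044,h))
plan(W)
"
```

```text
r 0.1006 q -0.233 along 90.9 behind 25.0
t 7.775 p [0.6211 0.095  0.0428] h 154.4 F [ 0.6  0.3 -0.3]
11 2 -1 -2.9; 
4 1 -0 -2.7;
```

Call:
arm_command(
  steps="0 6 1 -1 -3; 0 6 1 0 -3; 0 5 1 0 -2; 0 0 0 0 0",
)

```text
time: 8.28
ee_pos: [0.6088, 0.1039, 0.0441]
orientation: [0.16, 0.987, 0.002, 0.013]
force: [-0.0, 0.1, -0.9]
grip_width: -0.0002
```

```bash
python3 -c "
from h import *
snap('pics/s12.png',box=(190,260,290,350),wb=(0,400,160,480))
"
```

```text
p [0.6088 0.1039 0.0441] h 161.6 F [-0.   0.1 -0.9] t 8.275
```

View pics/s12.png

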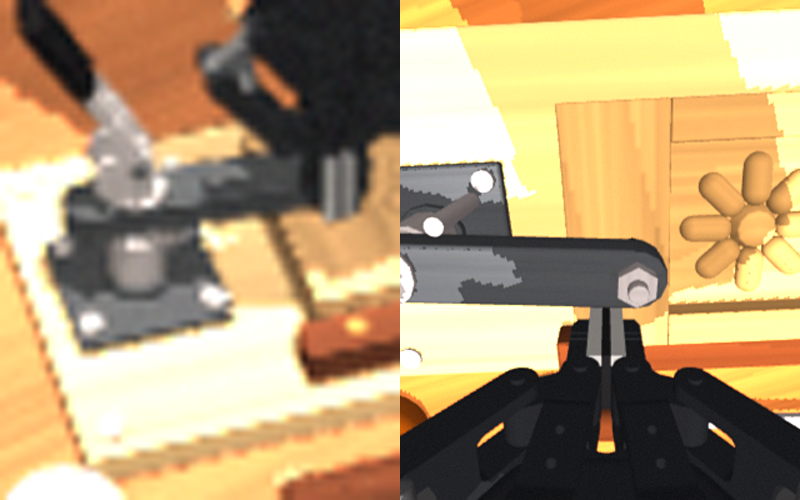

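Call:
arm_command(
  steps="0 3 0 0 -1; 0 3 0 0 0; 0 3 0 0 0; 0 0 0 0 0",
)

```text
time: 8.88
ee_pos: [0.602, 0.1065, 0.0443]
orientation: [0.152, 0.988, 0.002, 0.015]
force: [4.6, -0.8, -2.3]
grip_width: -0.0001
```

```bash
python3 -c "
from h import *
q=nose((160+238/1.25,293/1.25))
snap('pics/s13.png',box=(190,260,290,350),wb=(130,300,160,300))
"
```

```text
r 0.1005 q -0.0 along 88.5 behind 23.7
p [0.602  0.1065 0.0443] h 162.5 F [ 4.6 -0.8 -2.3] t 8.875
```

View pics/s13.png

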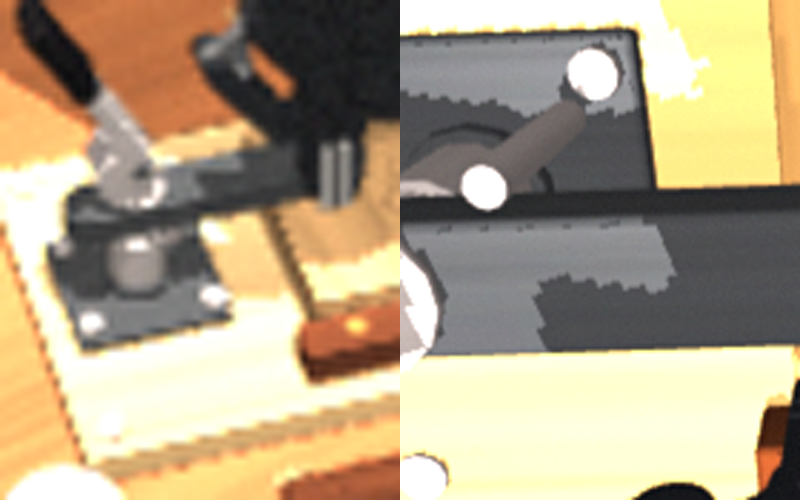

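Call:
arm_command(
  steps="0 3 0 0 0; 0 2 0 0 0; 0 0 0 0 0",
)

```text
time: 9.35
ee_pos: [0.6024, 0.1064, 0.0447]
orientation: [0.153, 0.988, 0.001, 0.02]
force: [2.7, 0.9, -1.0]
grip_width: 0.0003
```

Call:
arm_command(
  steps="0 -10 0 0 0; 0 -8 0 -20 0; 0 0 0 -50 0; 0 0 0 -50 0; 0 0 0 -10 0",
)

```text
time: 9.98
ee_pos: [0.6122, 0.1004, 0.1764]
orientation: [0.153, 0.988, 0.0, 0.014]
force: [-0.1, -0.3, -0.8]
grip_width: -0.0001
```

```bash
python3 -c "
from h import *
plan([(*loc(0,60),.17,74)])
snap('pics/s14.png',box=(170,290,270,430),wb=(0,400,0,640))
"
```

```text
t 9.975 p [0.6122 0.1004 0.1764] h 162.4 F [-0.1 -0.3 -0.8]
4 -3 1 9.8; 3 -4 1 9.8; 3 -4 1 9.8; 2 -4 1 9.8; 1 -5 1 9.8; 0 -5 1 9.8; -1 -5 1 9.8; -1 -5 1 9.8; -2 -4 1 9.8; 
p [0.6122 0.1004 0.1764] h 162.4 F [-0.1 -0.3 -0.8] t 9.975
```

View pics/s14.png

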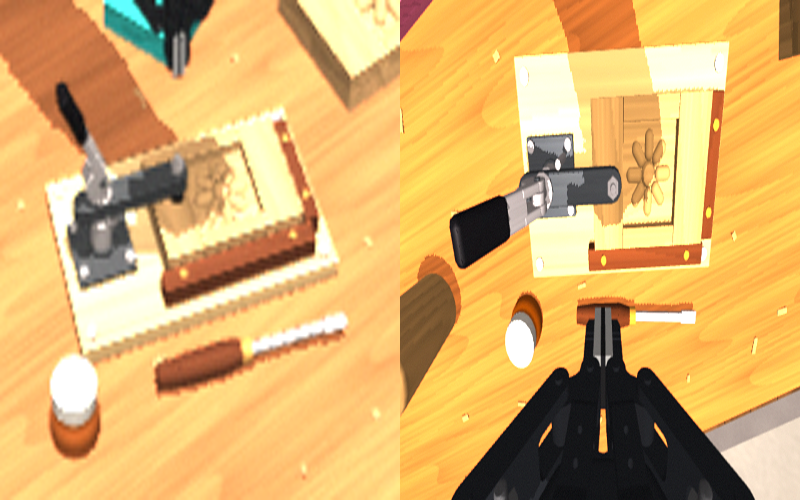

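Call:
arm_command(
  steps="0 4 -3 1 9.8; 0 3 -4 1 9.8; 0 3 -4 1 9.8; 0 2 -4 1 9.8; 0 1 -5 1 9.8",
)

```text
time: 10.7
ee_pos: [0.583, 0.091, 0.1582]
orientation: [0.56, 0.829, -0.0, 0.006]
force: [-0.1, 0.6, 0.3]
grip_width: 0.0002
```

Call:
arm_command(
  steps="0 0 -5 1 9.8; 0 -1 -5 1 9.8; 0 -1 -5 1 9.8; 0 -2 -4 1 9.8; 0 0 0 0 0",
)

```text
time: 11.32
ee_pos: [0.5576, 0.0833, 0.1435]
orientation: [0.812, 0.584, -0.006, 0.001]
force: [0.4, 0.4, 0.0]
grip_width: 0.0
```

```bash
python3 -c "
from h import *
plan([(*loc(0,8),.155,74)])
snap('pics/s15.png',box=(150,270,270,430),wb=(0,400,0,640))
"
```

```text
t 11.325 p [0.5576 0.0833 0.1435] h 71.5 F [0.4 0.4 0. ]
-45 15 -11 -2.5; 
p [0.5576 0.0833 0.1435] h 71.5 F [0.4 0.4 0. ] t 11.325
```

View pics/s15.png

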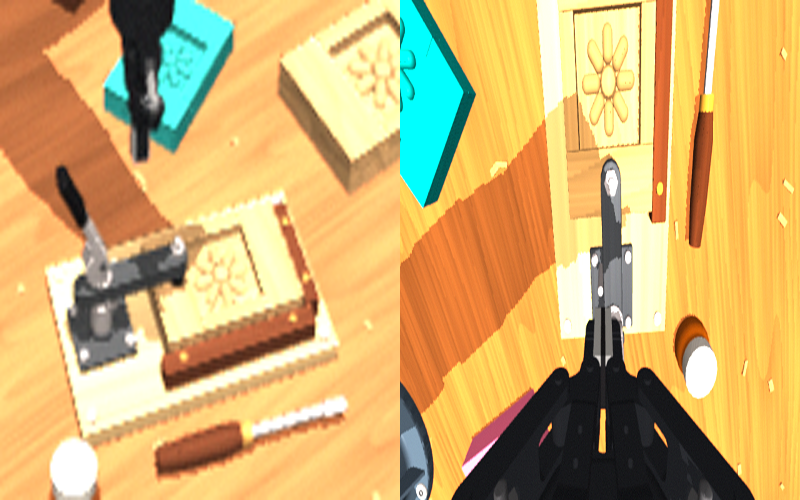

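```bash
python3 -c "
from h import *
s,p,h=cur()
print('obs',270+142*.4,150+158*.24)
for z in(-.01,0,.01,.02,.03):print(z,proj('scene',p+[0,0,z]))
print('grip tgt px',[ (a,proj('scene',np.array([*loc(0,-(75*np.cos(a)-10*np.sin(a))),.098+.075*np.sin(a)+.01*np.cos(a)]))) for a in (1.134,1.0)])
"
```

```text
obs 326.8 187.92000000000002
-0.01 [325.98948385 196.47059852]
0 [326.00588863 193.9541226 ]
0.01 [326.0224315  191.41646516]
0.02 [326.03911419 188.85735762]
0.03 [326.0559385  186.27652688]
grip tgt px [(1.134, array([302.39000322, 194.29358615])), (1.0, array([299.34529379, 195.82153972]))]
```

```bash
cat >> h.py <<'E'
def lev(adeg,D=20,s=85):
    a=np.radians(adeg); y=-(s*np.cos(a)-10*np.sin(a))+11; z=98+s*np.sin(a)+10*np.cos(a)-D
    return (*loc(0,y),z/1000,74)
E
python3 -c "
from h import *
w=lev(65);print(w)
plan([(*loc(0,8),.160,74),(*loc(0,-10),.16,74)])
"
```

```text
(np.float64(0.5504285364179128), np.float64(0.012754894763104685), np.float64(0.15926234451552224), 74)
t 11.425 p [0.5583 0.0835 0.144 ] h 71.6 F [-0.3 -0.2 -0.2]
-46 14 -16 -2.4; 
-18 -0 -0 -0.0;
```

Call:
arm_command(
  steps="0 -15 5 -8 -1; 0 -15 5 -8 -1; 0 -15 4 0 0; 0 0 0 0 0",
)

```text
time: 11.92
ee_pos: [0.5584, 0.0354, 0.1587]
orientation: [0.797, 0.604, -0.007, 0.0]
force: [-0.2, -0.4, -0.4]
grip_width: -0.0002
```

```bash
python3 -c "
from h import *
plan([(*loc(0,-10),.16,74)])
snap('pics/s16.png',box=(170,260,270,350),wb=(100,400,160,480))
"
```

```text
t 11.925 p [0.5584 0.0354 0.1587] h 74.4 F [-0.2 -0.4 -0.4]
-18 -2 -1 0.4; 
p [0.5584 0.0354 0.1587] h 74.4 F [-0.2 -0.4 -0.4] t 11.925
```

View pics/s16.png

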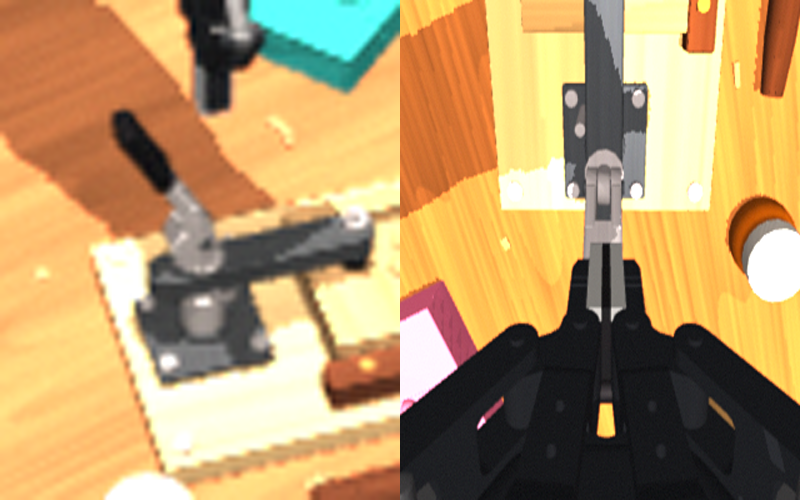

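```bash
python3 -c "
from h import *
s,p,h=cur()
for z in(0,.01,.02,.03):print(z,(proj('scene',p+[0,0,z])-[270,170])*[5,500/90])
for s in (48,75,100):
  a=np.radians(62);print(s,(proj('scene',np.array([*loc(0,-(s*np.cos(a)-7*np.sin(a))),.098+s/1000*np.sin(a)+.007*np.cos(a)]))-[270,170])*[5,500/90])
"
```

```text
0 [213.98544574 142.09946765]
0.01 [213.78651709 127.77343714]
0.02 [213.58587501 113.32401288]
0.03 [213.38349728  98.74959374]
48 [173.22202977 170.63409913]
75 [151.69859664 140.97990804]
100 [131.30367109 112.88053302]
```

Call:
arm_command(
  steps="0 -8 -1 0 0; 0 -6 -1 0 0; 0 -4 0 0 0; 0 -4 0 0 0; 0 0 0 0 0",
)

```text
time: 12.65
ee_pos: [0.5497, 0.0151, 0.1586]
orientation: [0.796, 0.605, -0.007, 0.0]
force: [-0.5, 0.1, 0.1]
grip_width: -0.0002
```

```bash
python3 -c "
from h import *
snap('pics/s17.png',box=(170,260,270,350),wb=(100,400,160,480))
s,p,h=cur();d=p[:2]-POST;print('local',d@EX,d@EY)
plan([lev(60),lev(50),lev(40)])
"
```

```text
p [0.5497 0.0151 0.1586] h 74.5 F [-0.5  0.1  0.1] t 12.65
local -0.00132665081587071 -0.013578750841415722
t 12.75 p [0.5498 0.0153 0.1586] h 74.5 F [-0.2 -0.1  1. ]
-9 1 2 0.5; 
-13 -0 7 -0.0; 
-12 0 9 -0.0;
```

View pics/s17.png

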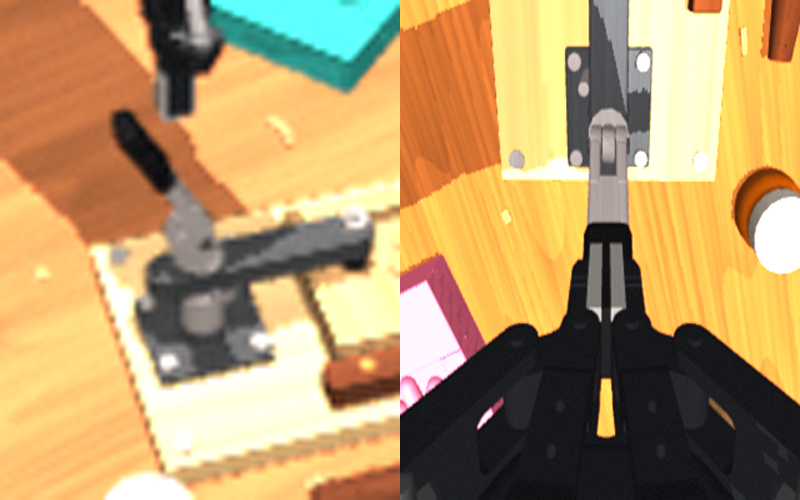

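Call:
arm_command(
  steps="0 -5 1 6 0; 0 -6 0 2 0; 0 -6 0 3 0; 0 -6 0 3 0; 0 0 0 0 0",
)

```text
time: 13.38
ee_pos: [0.5441, -0.0085, 0.1436]
orientation: [0.796, 0.605, -0.007, -0.0]
force: [-0.0, 0.2, -0.3]
grip_width: -0.0001
```

```bash
python3 -c "
from h import *
snap('pics/s18.png',box=(170,260,270,350),wb=(100,400,160,480))
s,p,h=cur();d=p[:2]-POST;print('local',d@EX,d@EY)
plan([lev(50,s=80),lev(40,s=80),lev(30,s=80)])
"
```

```text
p [ 0.5441 -0.0085  0.1436] h 74.5 F [-0.   0.2 -0.3] t 13.375
local -0.00016229695348641616 -0.03770640239437267
t 13.475 p [ 0.5443 -0.0082  0.1438] h 74.5 F [-0.4  0.2  0. ]
5 0 -2 0.5; 
-11 0 9 -0.0; 
-9 -0 10 -0.0;
```

View pics/s18.png

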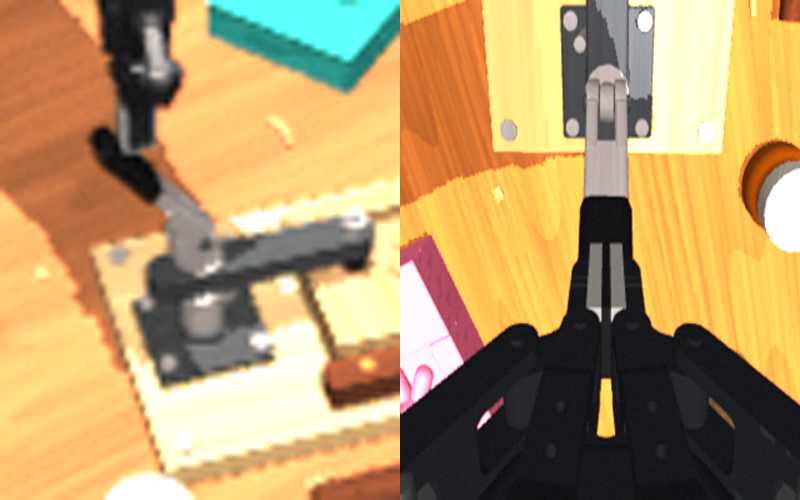

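Call:
arm_command(
  steps="0 -5 0 5 0; 0 -5 0 7 0; 0 -5 0 7 0; 0 -5 0 8 0; 0 0 0 0 0",
)

```text
time: 14.1
ee_pos: [0.5384, -0.0292, 0.1153]
orientation: [0.796, 0.605, -0.007, 0.0]
force: [-0.2, -0.2, 0.6]
grip_width: -0.0001
```

```bash
python3 -c "
from h import *
snap('pics/s19.png',box=(170,260,270,350),wb=(100,400,160,480))
s,p,h=cur();d=p[:2]-POST;print('local',d@EX,d@EY)
plan([lev(30,s=82),lev(20,s=82),lev(10,s=82),lev(0,s=82)])
"
```

```text
p [ 0.5384 -0.0292  0.1153] h 74.5 F [-0.2 -0.2  0.6] t 14.1
local 0.0002453139708114872 -0.05910499346950597
t 14.2 p [ 0.5387 -0.0289  0.1158] h 74.5 F [-0.5 -0.   0.7]
4 -0 -12 0.5; 
-8 0 12 -0.0; 
-5 0 13 -0.0; 
-3 -0 14 -0.0;
```

View pics/s19.png

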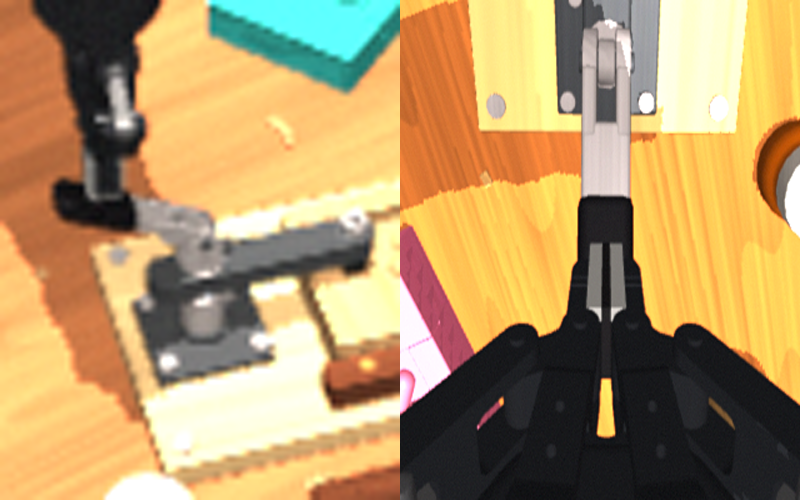

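Call:
arm_command(
  steps="0 -4 0 7 0; 0 -3 0 7 0; 0 -2 0 7 0; 0 -1 0 5 0; 0 0 0 0 0",
)

```text
time: 14.82
ee_pos: [0.5359, -0.0395, 0.0884]
orientation: [0.796, 0.606, -0.006, 0.001]
force: [0.0, 0.0, -0.0]
grip_width: 0.0
```

```bash
python3 -c "
from h import *
snap('pics/s20.png',box=(170,260,270,350),wb=(100,400,160,480))
s,p,h=cur();d=p[:2]-POST;print('local',d@EX,d@EY)
"
```

```text
p [ 0.5359 -0.0395  0.0884] h 74.5 F [ 0.  0. -0.] t 14.825
local 0.0004420827798114016 -0.06998299165332825
```

View pics/s20.png

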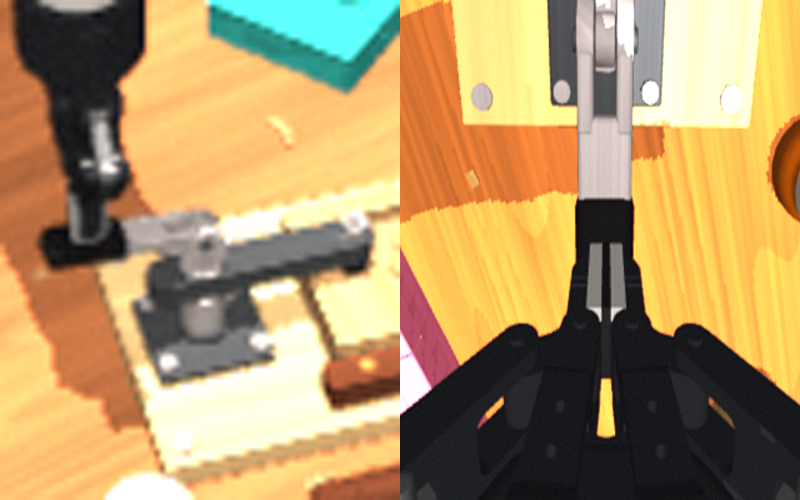

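Call:
arm_command(
  steps="0 0 0 3 0; 0 0 0 3 0; 0 0 0 3 0",
)

```text
time: 15.3
ee_pos: [0.5365, -0.0399, 0.0804]
orientation: [0.796, 0.606, -0.006, 0.002]
force: [-3.5, -2.3, 20.7]
grip_width: 0.0003
```

Call:
arm_command(
  steps="0 0 0 2 0; 0 0 0 1 0; 0 0 0 0 0",
)

```text
time: 15.68
ee_pos: [0.5366, -0.0399, 0.0813]
orientation: [0.796, 0.606, -0.005, 0.003]
force: [-2.8, -0.2, 5.6]
grip_width: 0.0
```

```bash
python3 -c "
from h import *
snap('pics/s21.png',box=(170,260,270,350),wb=(100,400,160,480))
"
```

```text
p [ 0.5366 -0.0399  0.0813] h 74.6 F [-2.8 -0.2  5.6] t 15.675
```

View pics/s21.png

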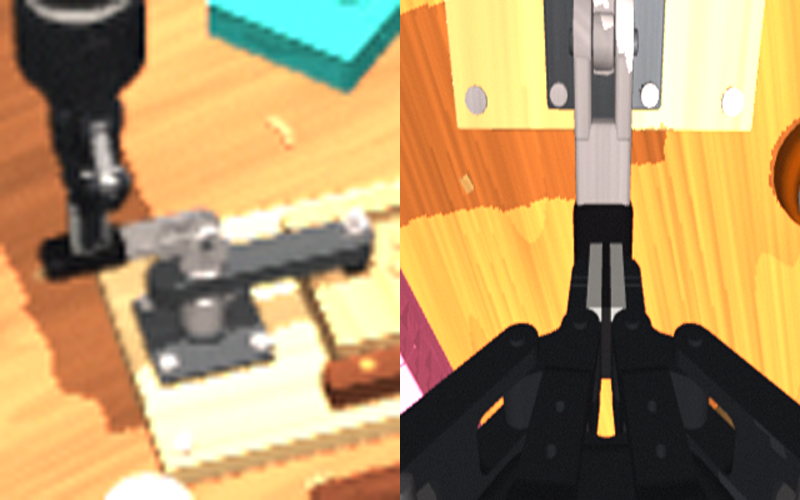

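Call:
arm_command(
  steps="0 0 0 4 0; 0 0 0 3 0",
)

```text
time: 16.02
ee_pos: [0.5375, -0.0405, 0.0789]
orientation: [0.796, 0.606, -0.003, 0.005]
force: [-12.6, -0.8, 38.6]
grip_width: -0.0003
```

Call:
arm_command(
  steps="0 0 0 -8 0; 0 0 0 -30 0; 0 0 0 -50 0; 0 0 0 -50 0; 0 0 0 0 0",
)

```text
time: 16.65
ee_pos: [0.5368, -0.0378, 0.221]
orientation: [0.795, 0.606, -0.003, 0.004]
force: [0.5, -0.7, -0.7]
grip_width: -0.0001
```

```bash
python3 -c "
from h import *
snap('pics/s22.png',box=(160,250,270,370),wb=(0,400,0,640),g=1.4)
"
```

```text
p [ 0.5368 -0.0378  0.221 ] h 74.6 F [ 0.5 -0.7 -0.7] t 16.65
```

View pics/s22.png

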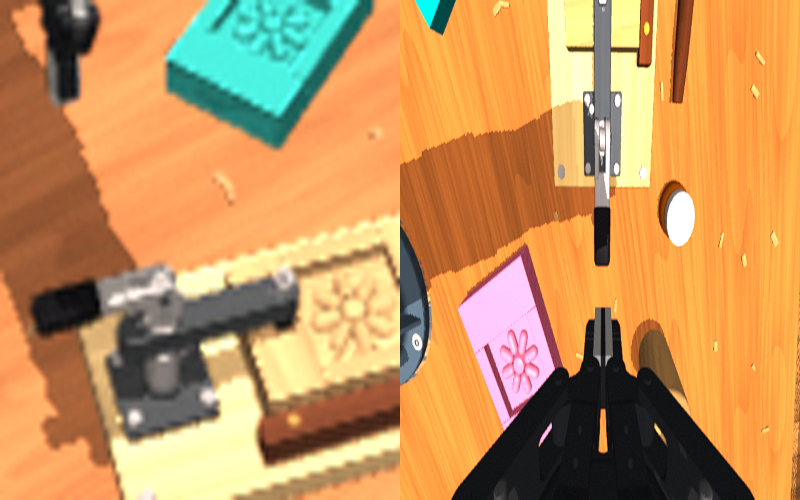

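```bash
python3 -c "
from h import *
import cv2
for a in (0,3,6,10):
  a_=np.radians(a);g=lambda s,n:(proj('scene',np.array([*loc(0,-(s*np.cos(a_)-n*np.sin(a_))),.098+(s*np.sin(a_)+n*np.cos(a_))/1000]))-[270,160])*8
  print(a,'grip end',g(100,3).round(),'pin',g(0,0).round())
t=arm.camera('scene')[205:240,270:345] if 0 else arm.camera('scene')
cv2.imwrite('pics/s23.png',cv2.resize(t[160:235,270:370],None,fx=8,fy=8,interpolation=cv2.INTER_CUBIC))
T=arm.camera('top');o=cv2.imread('pics/top0.png')
f=lambda i:cv2.resize(i[120:240,225:385],(400,300),interpolation=cv2.INTER_CUBIC)
cv2.imwrite('pics/t2.png',np.hstack([f(o),f(T)]))
# panel shift: phase correlation on the rosette area
a=cv2.cvtColor(o,6).astype('float32')[165:195,268:296];b=cv2.cvtColor(T,6).astype('float32')[165:195,268:296]
print(cv2.phaseCorrelate(a,b))
"
```

```text
0 grip end [ 66. 452.] pin [321. 409.]
3 grip end [ 66. 442.] pin [321. 409.]
6 grip end [ 67. 431.] pin [321. 409.]
10 grip end [ 69. 417.] pin [321. 409.]
((-0.1474423202650179, 0.028898762797126665), 1.009585911962721)
```

View pics/s23.png

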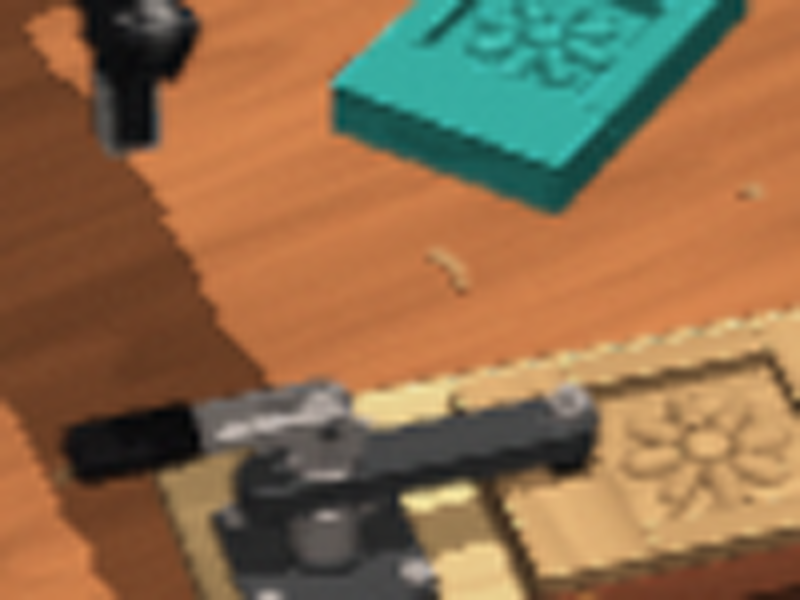

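View pics/t2.png

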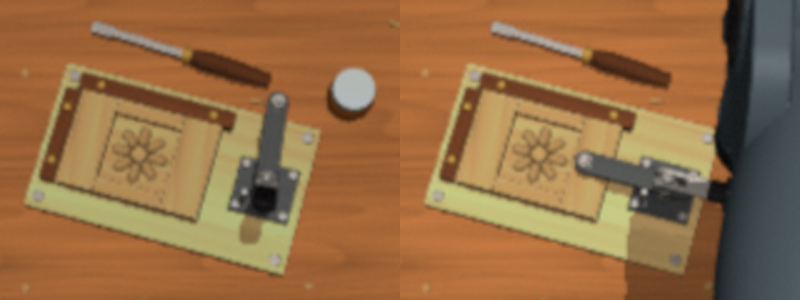

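```bash
python3 -c "
from cell import arm
print(arm.finish_job())"
```

```text
the job is handed in; nothing more can be done
None
```

The clamp is closed: I swung the strap round to its stop pin with shut fingers, then pushed the cam lever down to its end stop. The arm was backed clear before I handed the job in at about 17 s of the 51 s limit; no verdict came back.

**Last checks**
- **Strap:** I measured it at about 0.00 rad. The stop pin touches its edge, and a further push did not move it.
- **Lever:** the end of its grip is within about 1 degree of level in the scene picture, and the force rose sharply at the stop.
- **Panel:** it shifted about 0.15 pixel in the top view, which is well under 1 mm.
- **Gouge and wax jar:** the gouge looks unmoved in the last top view. The arm hid the jar there, but it stands clear and upright in the wrist view.
- **Mallet:** I did not re-measure it, but the arm never worked close to it.
- **Pad force:** nothing reports it, so I infer it from the lever being fully down.

**What disagreed or went wrong**
- **Fingertip height:** in the pictures the shut fingertips sat about 20 mm behind the TCP (higher up), not 8 mm ahead of it as stated. My first push therefore met the nose bolt; I backed off and lowered the arm to push on the strap's side.
- **Force on the lever:** the last press read 38.6 N vertically (about 40.6 N in total), higher than I meant. It was made with the fingertips and is well under the 120 N wrist limit, but it is right at the 40 N limit for the arm or gripper's body.

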